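# Build up a capsule assembly on the tilted post

## Robot

A 7-joint arm with a two-finger parallel gripper is mounted at the origin on the work surface. World frame = base frame: x ahead of the robot, y to its left, z up, the work surface at z = 0. Lengths are in mm, angles in rad, forces in N, time in s.
With the tool pointing down it reaches from about 425 to 825 mm from the base axis. Payload 3.6 kg.
Tool frame: the origin (TCP) lies on the mounting face of the last link; the fingertips stand 173 mm ahead of it and the grasp point (between the pads) lies grip_depth ahead of it (grip_depth is the distance from the TCP to the grasp point, in mm); z points along the fingers, y is the line along which they close (so a half turn about z gives the same grasp; the last joint's range is limited). The gripper opens to 85 mm and grips with 20 to 120 N. Pads are 22 mm wide; open, the fingers measure 114 mm over their backs; the gripper's body (76 mm by 85 mm) begins 54 mm behind the grasp point. The pads swing forward as they close: fully open they stand 13 mm farther back than shut.
Start: joints at [-1.188, 0.615, -0.013, 1.423, 0.008, 1.103, -0.04], TCP at [258.951, 596.171, 404.697] pointing down, gripper open.
Joint ranges: [-3.12, 3.12], [-0.3, 2.06], [-1.34, 1.32], [0.26, 2.42], [-1.36, 4.5], [0.01, 1.98], [-2.84, 2.84]. Speed limits (rad/s): [2.79, 2.79, 3.14, 3.14, 3.14, 3.14, 3.14].

## Interface

Orientations are given as a unit quaternion [w, x, y, z].
In Python, from cell import * gives the robot as it stands.
- The arm moves only by the shell command python3 -m handwheel 'ROWS' [OPENING] [FORCE]. ROWS is JSON, a list of rows, each a list of 6 numbers: the shift along the tool's x, y, z in units of 40 mm (1.0 is 40 mm), then the turn, a rotation vector about the tool's x, y, z in units of 0.12 rad (1.0 is 0.12 rad). In form: [[dx, dy, dz, wx, wy, wz], ...]. A call has 1 to 20 rows; each row shifts and turns the commanded pose from where the row before left it, along the tool's axes as they then stand; what a row does not reach is not made up. A row lasts 1/10 s, in which the tool goes at most 50 mm and 8.59 degrees, less where a joint would pass 70% of its speed; a pose out of reach is approached as far as the arm can. A call with a number of a shift or a turn outside -1 to 1 is refused whole. A call with a gripper value outside its range is refused whole. OPENING is the closure, from -1 (fully open) to 1 (shut), set as the call begins (- or left out, the last holds). The fingers move at their own pace and stop on an object; FORCE is the grip in N (left out, the last holds). Time passes only in rows, so rows that do not move let the fingers close. It gives the time, the measured TCP pose, the force, the opening and the grip force at its end, in the units of the state.
- get_obs(): the state, without advancing time (a new reading comes with each control period).
- read_camera(name): name is "scene" or "top" or "wrist"; returns (picture, depth): 400x640x3 uint8, red, green, blue; 400x640 float32, mm along the optical axis (not along the pixel's ray), 0 where there is no reading.
- calibration(name): a dict with "camera_matrix" (3x3 intrinsics, pixels), "pose" (4x4, takes a point from camera to world coordinates); the wrist camera has in their place "hand_eye" (4x4, takes a point from camera to tool coordinates, whose origin is the TCP and whose axes are the flange's). Camera axes: x right, y down, z forward; pixel columns grow to the right and rows downward; lengths in mm; the calibration is good to about 2 mm. A picture is of the moment at which its call begins: read the wrist's pose just before it. calibration takes no time and is no camera call.
- close_job(): hands the job in; it is judged then, once.
The state is a dict: "time": time; "joint_pos": joint angles; "qd": joint speeds; "effort": joint torques, N m; "tcp_pos": TCP position; "eef_rot": TCP orientation; "contact_force": force on the tool from outside, world axes, zero at the start; "wrist_torque": the same for the moment, N m; "opening": finger opening in mm; "gripper_force": force on a finger pad.
Only numpy, scipy, OpenCV 4.12 (cv2) and the standard library are available. Lean on these libraries where they do the work, as an engineer would, in place of code of your own. Each camera call takes 0.05 s, during which the arm holds its last target. There are 200 camera calls.

## Task

Build the pressure-capsule assembly on the steel post that leans out of the tilting bin: first the single aluminium capsule, then the narrow steel sleeve, then the brass clamp ring, and last the black knob as the cap, each pushed fully home on the one below and all let go. Leave the bin at the tilt it is set to and leave everything else on the bench where it lies.

Things in the scene. Friction and masses are not known exactly. Their poses are not given: they have to be found in the camera images.
- seat (a point): Centre of the flat shoulder on which the stack rests, at the foot of the post in the tilting bin. Its z axis runs up along the post, its y axis along the bin's pivot axis (level). The shoulder is the top of a round pedestal of diameter 28, 30 mm above the bin's floor and the pivot axis.
- stand: Fixed dark steel stand of the tilting bin: base plate 130 x 170 mm (along its x and y), uprights 72 mm to either side in y, tops 98 mm above the bench. Between them hangs the bin, an open steel tray 110 x 110 mm with walls 18 mm high above its floor. Origin on the bench, straight below the middle of the pivot axis; its -x is the side to which the post leans.
- post_tip (a point): Tip of the steel post, 58 mm from the seat along its axis. The post is of diameter 12, with its last 9 mm tapered to diameter 5. The pivot axis crosses the post's line 88 mm below the tip, 85 mm above the bench.
- bin (a joint): Tilt of the bin about its pivots, rad: 0 is level (post vertical), larger leans the post's top towards the robot's side of the stand. Held by a stiff friction (3 N m), so it stays where it is unless pushed hard sideways.
- capsule_center (a point): Centre (half-way up) of the single loose aluminium capsule: a flat ribbed disc, diameter 56, 16 mm high, with a through hole of diameter 17. It lies flat on the bench, z up along its hole; either face may go down.
- sleeve_center (a point): Centre of the narrow steel spacer sleeve: a tube of outer diameter 30, 18 mm high, through hole of diameter 17. It stands on end, z along its hole; either end may go down.
- clamp_center (a point): Centre of the brass clamp ring: a plain ring of outer diameter 42, 12 mm high, through hole of diameter 17. It lies flat, z along its hole; either face may go down.
- knob_center (a point): Centre (half-way up) of the black fluted knob that caps the stack: diameter 36, 28 mm high, with a blind hole of diameter 15.5 and 16 mm deep in its underside. It stands hole down, z up. In the finished stack its underside rests on the clamp ring and the post ends 4 mm short of the bottom of its hole.
- reject_stack: Bystander: a rejected joined stack of three aluminium capsules, diameter 48, 48 mm high, no hole. Origin at the centre of its underside.
- weight: Bystander: steel check weight, diameter 32, with a button top, 46 mm high. Origin at the centre of its underside.
- movement: Bystander: rejected brass barometer movement, two round plates on pillars, diameter 68, 39 mm high. Origin at the centre of its underside.
- dial_cover: Bystander: cracked glass dial cover lying flat, diameter 90, 7 mm high. Origin at the centre of its underside.
- screwdriver: Bystander: screwdriver about 170 mm long, lying along its own x axis, 26 mm thick, wooden handle at -x. Origin at its middle, at its underside.
- fitting: Bystander: upright turned brass fitting, diameter 26 at the foot, 90 mm high. Origin at the centre of its underside.
- vial: Bystander: upright clear plastic vial with a black cap, diameter 26, 80 mm high. Origin at the centre of its underside.
- jar: Bystander: small amber glass jar with a black lid, diameter 56, 65 mm high. Origin at the centre of its underside.
Not all that is in view belongs to the job. Leave any red look-alike of the part that bears capsule_center alone.

How it is judged (in metres and radians):
On the way, in this order (a step that is already met when the one before it is completed fails the run):
1. the capsule is fully home on the seat (z of capsule_center in the frame of seat between 0.0055 and 0.0105 m and x of capsule_center in the frame of seat between -0.0045 and 0.0045 m and y of capsule_center in the frame of seat between -0.0045 and 0.0045 m and angle between the z axis of capsule_center and the z axis of seat, either way round below 0.15 rad), for 0.2 s.
2. the sleeve is fully home on the capsule (z of sleeve_center in the frame of seat between 0.0225 and 0.0275 m and x of sleeve_center in the frame of seat between -0.0045 and 0.0045 m and y of sleeve_center in the frame of seat between -0.0045 and 0.0045 m and angle between the z axis of sleeve_center and the z axis of seat, either way round below 0.15 rad), for 0.2 s.
3. the clamp ring is fully home on the sleeve (z of clamp_center in the frame of seat between 0.0375 and 0.0425 m and x of clamp_center in the frame of seat between -0.0045 and 0.0045 m and y of clamp_center in the frame of seat between -0.0045 and 0.0045 m and angle between the z axis of clamp_center and the z axis of seat, either way round below 0.15 rad), for 0.2 s.
4. the knob is fully home on the clamp ring (z of knob_center in the frame of seat between 0.0575 and 0.0625 m and x of knob_center in the frame of seat between -0.0045 and 0.0045 m and y of knob_center in the frame of seat between -0.0045 and 0.0045 m and angle between the z axis of knob_center and the z axis of seat, either way round below 0.15 rad), for 0.2 s.
At the end, for the whole second after the job is handed in: Capsule, sleeve, clamp ring and knob are on the post in this order, each within 2.5 mm of fully home along the post (centres 8, 25, 40 and 60 mm from the seat), within 4.5 mm of its axis and 0.15 rad of square, and let go (all of step 1 and all of step 2 and all of step 3 and all of step 4); the robot touches nothing.
It fails at once if the bin is knocked from its tilt (post tip moved more than 12 mm) (distance of post_tip from where it was at the start of the episode above 0.012 m).
It fails at once if a bystander (joined capsule stack, check weight, movement, dial cover, screwdriver, jar, fitting or vial) is moved more than 15 mm (distance of any of reject_stack, weight, movement, dial_cover, screwdriver, jar, fitting, vial from where it was at the start of the episode above 0.015 m).
It also fails if it takes over 72 s, if anything falls off the work surface, if the arm or the gripper's body presses on something with over 40 N, if the wrist force passes 120 N, or if a joint passes its speed limit or range.

## Working session

There is one attempt and no reset: what is moved stays moved. The work goes in short steps, Python scripts to look and compute and a shell command to move; the robot and the scene stay as the last step left them, time stands still between calls to the robot, and variables do not carry over. Pictures are saved under pics/ and viewed, at most 10 in all, crops included, and the job is handed in when it is done.

```bash
ls; mkdir -p pics
python3 - <<'E'
from cell import *
import cv2,numpy as np
o=get_obs();print(o)
for n in("scene","top"):
    p,d=read_camera(n);np.savez(f"pics/{n}0.npz",p=p,d=d);cv2.imwrite(f"pics/{n}0.png",p[:,:,::-1])
    c=calibration(n);print(n,np.round(c["camera_matrix"],1).tolist(),np.round(c["pose"],3).tolist())
print(calibration("wrist"))
E
```

```text
pics
{'time': 0.0, 'joint_pos': array([-1.18749855,  0.61592981, -0.01262118,  1.42494486,  0.00807228,
        1.10337119, -0.04038443]), 'qd': array([ 0.00095091, -0.00017831,  0.00155267,  0.0011595 , -0.00178956,
       -0.00138719, -0.00038331]), 'effort': array([-1.98832372e-04, -4.69211411e+01,  2.58909082e-01, -1.71036816e+01,
        9.94498230e-03,  9.53937677e-03,  5.92024669e-07]), 'tcp_pos': array([258.82622769, 595.88979133, 403.51542361]), 'eef_rot': array([-2.59635291e-04,  2.03431847e-01,  9.79088244e-01, -1.27577621e-03]), 'contact_force': array([ 0.73152834, -0.23325048,  0.13493272]), 'wrist_torque': array([-0.05088405, -0.0175021 ,  0.04144372]), 'gripper_force': 0.0, 'opening': 85.48247495415885}
scene [[441.3, 0.0, 314.7], [0.0, 441.3, 193.6], [0.0, 0.0, 1.0]] [[-0.772, 0.461, -0.437, 1058.776], [0.635, 0.54, -0.552, 597.247], [-0.018, -0.704, -0.71, 917.62], [0.0, 0.0, 0.0, 1.0]]
top [[403.1, 0.0, 322.5], [0.0, 403.1, 196.7], [0.0, 0.0, 1.0]] [[0.012, -0.994, 0.112, 468.555], [-1.0, -0.011, 0.008, -22.846], [-0.006, -0.112, -0.994, 1077.275], [0.0, 0.0, 0.0, 1.0]]
{'camera_matrix': array([[349.72212752,   0.        , 324.82323221],
       [  0.        , 349.72212752, 200.26248663],
       [  0.        ,   0.        ,   1.        ]]), 'hand_eye': array([[-9.77435831e-04, -9.47259739e-01, -3.20465335e-01,
         8.30180301e+01],
       [ 9.99999463e-01, -1.03617101e-03,  1.27557377e-05,
        -9.47114342e-02],
       [-3.44139885e-04, -3.20465150e-01,  9.47260244e-01,
         3.01643167e+01],
       [ 0.00000000e+00,  0.00000000e+00,  0.00000000e+00,
         1.00000000e+00]])}
```

View pics/top0.png

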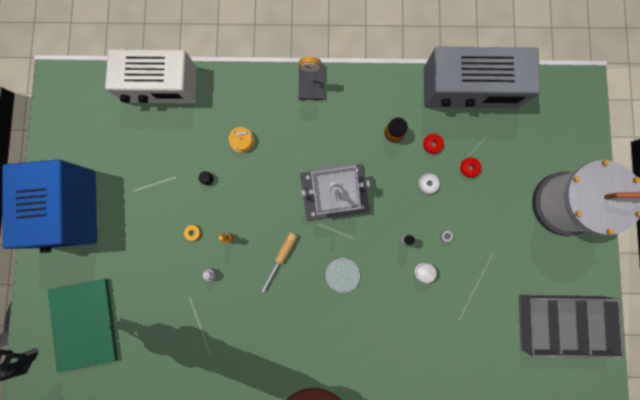

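View pics/scene0.png

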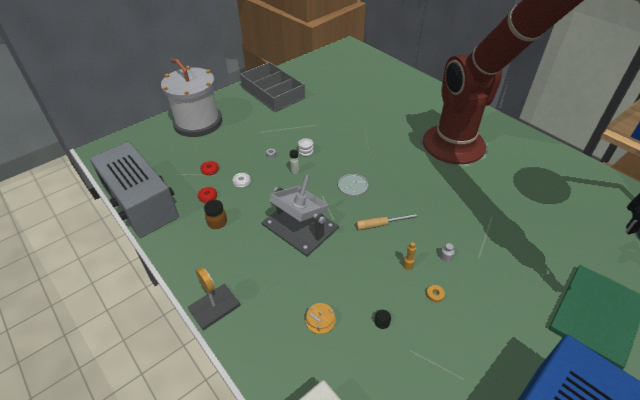

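Run:
```python
import cell
print({k:(v if not callable(v) else 'fn') for k,v in vars(cell).items() if not k.startswith('_')})
```

```text
{'read_camera': 'fn', 'calibration': 'fn', 'close_job': 'fn', 'get_obs': 'fn', 'PlanningError': 'fn', 'grip_depth': 154.70000000000002}
```

Top view: reject stack (no hole) at (426,273). Capsule candidates: (429,184) silver with a hole, plus red rings at (433,144) and (471,168). The silver one fits "aluminium with a hole"; the reds are the look-alikes. Sleeve is at (447,237), clamp (192,233), knob (206,178), bin (336,192). I'll confirm with one enlarged crop and measure.

```bash
cat > h.py <<'E'
import numpy as np,cv2
from cell import *
from scipy.spatial.transform import Rotation as R
def Rq(q): return R.from_quat([q[1],q[2],q[3],q[0]])
def pose(o):
    T=np.eye(4);T[:3,:3]=Rq(o["eef_rot"]).as_matrix();T[:3,3]=o["tcp_pos"];return T
def pts(uv,z,K,T):
    "depth z -> world"
    uv=np.atleast_2d(uv).astype(float);z=np.atleast_1d(z).astype(float)
    c=np.c_[(uv[:,0]-K[0,2])/K[0,0]*z,(uv[:,1]-K[1,2])/K[1,1]*z,z]
    return c@T[:3,:3].T+T[:3,3]
def ray(uv,h,K,T):
    "ray onto plane z=h"
    d=pts(uv,[1]*len(np.atleast_2d(uv)),K,T)-T[:3,3]
    return T[:3,3]+d*((h-T[2,3])/d[:,2])[:,None]
def cloud(d,K,T):
    v,u=np.mgrid[0:d.shape[0],0:d.shape[1]]
    return pts(np.c_[u.ravel(),v.ravel()],d.ravel(),K,T).reshape(*d.shape,3)
def look(n,name=None):
    o=get_obs();p,d=read_camera(n);c=calibration(n)
    T=c["pose"] if n!="wrist" else pose(o)@c["hand_eye"]
    if name: np.savez(f"pics/{name}.npz",p=p,d=d,T=T,K=c["camera_matrix"]);cv2.imwrite(f"pics/{name}.png",p[:,:,::-1])
    return p,d,c["camera_matrix"],T
E
python3 - <<'E'
from h import *
f=np.load("pics/top0.npz");p,d=f["p"],f["d"];c=calibration("top");K,T=c["camera_matrix"],c["pose"]
X=cloud(d,K,T)
for n,(u,v) in dict(caps=(429,184),sleeve=(447,237),clamp=(192,233),knob=(206,178),fit=(227,238),weight=(209,275),vial=(409,240),rej=(426,273),jar=(397,131),mov=(241,140),cover=(343,275)).items():
    w=X[v-20:v+21,u-20:u+21].reshape(-1,3);w0=ray([(u,v)],20,K,T)[0]
    m=(w[:,2]>4)&(np.hypot(*(w[:,:2]-w0[:2]).T)<48);q=w[m]
    q=q[q[:,2]>q[:,2].max()-6] if len(q) else q
    if len(q): print(n,len(q),"mid",np.round((q.min(0)+q.max(0))/2,1),"ext",np.round(np.ptp(q,axis=0),1),"top",q[:,2].max().round(1))
w=X[150:225,295:375].reshape(-1,3);w=w[w[:,2]>108]
print("post hi",len(w),np.round(w[np.argsort(-w[:,2])][::3],1).tolist())
a=cv2.resize(p[100:300,380:500][:, :, ::-1],None,fx=3,fy=3,interpolation=cv2.INTER_CUBIC)
b=cv2.resize(p[150:240,290:390][:, :, ::-1],None,fx=4,fy=4,interpolation=cv2.INTER_CUBIC)
s=np.load("pics/scene0.npz")
e=np.zeros((600,800,3),np.uint8);e[:600,:360]=a;e[:360,370:770]=b
g=cv2.resize(s["p"][165:255,255:345][:,:,::-1],None,fx=2.6,fy=2.6);e[362:362+g.shape[0],370:370+g.shape[1]]=g
cv2.imwrite("pics/crop0.png",e)
c=calibration("scene");X=cloud(s["d"],c["camera_matrix"],c["pose"])
w=X[165:255,255:345].reshape(-1,3);w=w[w[:,2]>118]
w=w[np.argsort(-w[:,2])];print("scene post",len(w),np.round(w[::6],1).tolist())
E
```

```text
caps 180 mid [ 629.5 -296.8   17.9] ext [50.9 52.9  6. ] top 20.9
sleeve 40 mid [ 488.8 -340.8   20.3] ext [26.  26.9  6. ] top 23.3
clamp 132 mid [489.9 329.3  14.1] ext [39.5 41.5  6. ] top 17.1
knob 69 mid [636.7 298.   30.9] ext [25.  27.1  5.9] top 33.9
fit 19 mid [478.2 231.7  90.3] ext [ 9.8 10.   5.5] top 93.0
weight 33 mid [382.8 275.5  48.9] ext [15.1 17.7  5.9] top 51.8
vial 67 mid [ 477.9 -230.    81. ] ext [22.1 22.2  5.9] top 83.9
rej 98 mid [ 395.  -280.3   48.4] ext [34.9 35.3  5.9] top 51.4
jar 221 mid [ 768.4 -206.8   66.5] ext [47.7 46.5  5.9] top 69.5
mov 6 mid [755.1 193.8  36.5] ext [25.7 28.3  5.7] top 39.4
cover 365 mid [384.4 -70.6   8.8] ext [87.7 89.   6. ] top 11.8
post hi 338 [[468.6, -22.8, 1077.3], [468.6, -22.8, 1077.3], [468.6, -22.8, 1077.3], [468.6, -22.8, 1077.3], [468.6, -22.8, 1077.3], [468.6, -22.8, 1077.3], [468.6, -22.8, 1077.3], [468.6, -22.8, 1077.3], [569.1, -51.1, 164.7], [571.5, -51.1, 163.7], [569.3, -55.7, 163.3], [567.2, -55.8, 161.4], [571.9, -53.5, 160.6], [565.1, -49.0, 159.0], [567.5, -46.8, 157.4], [577.3, -49.1, 153.0], [577.5, -
[... 2441 characters left out ...]
 -52.8, 155.7], [573.2, -50.0, 151.7], [576.1, -46.5, 149.1], [582.3, -46.9, 145.7], [570.6, -49.6, 143.4], [578.8, -47.7, 139.4], [586.6, -54.4, 135.8], [579.9, -46.6, 133.8], [589.2, -51.6, 128.8], [583.9, -46.1, 126.0], [589.3, -47.6, 124.8], [650.1, -72.3, 124.1], [641.5, -29.4, 123.4], [584.6, -45.4, 123.3], [646.3, -52.2, 122.9], [590.2, -46.6, 122.5], [650.5, -93.6, 122.3], [652.9, -73.0, 121.8], [638.2, 6.3, 121.6], [644.9, -17.0, 121.4], [652.2, -87.1, 121.2], [638.0, 10.0, 121.0], [650.2, -81.2, 120.8], [655.6, -91.1, 120.3], [592.7, -51.8, 120.2], [639.4, 11.8, 119.8], [645.2, -37.3, 119.6], [653.1, -90.4, 119.2], [644.7, -97.8, 119.0], [643.8, -10.6, 118.7], [636.7, 12.1, 118.1]]
```

View pics/crop0.png

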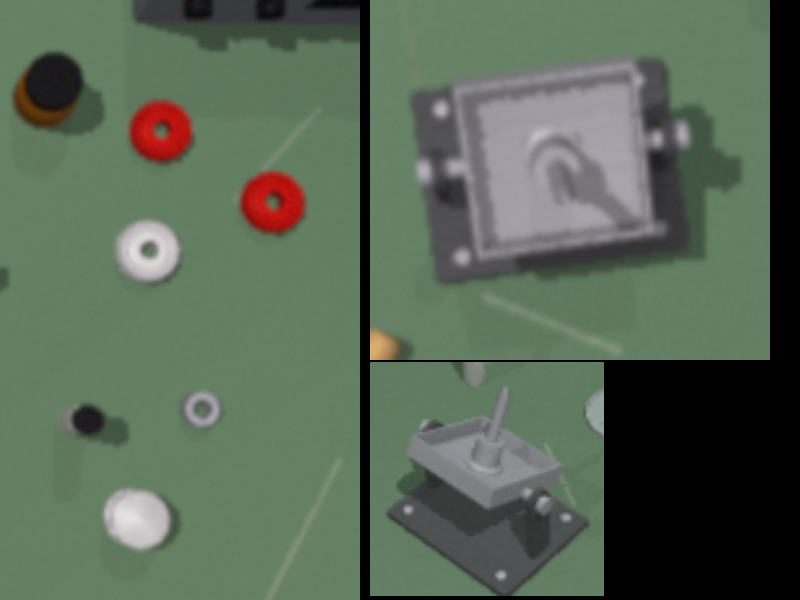

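The capsule is confirmed: the silver one with a through hole at crop (148,250), i.e. top (429,184). The two reds are left alone. The post leans towards -x, and the bin is yawed about +0.16 rad. I'll go over the bin with the wrist camera.

```bash
python3 -m handwheel '[[-0.45,-0.35,0,0,0,0],[-0.87,-0.7,0,0,0,0],[-0.87,-0.7,0,0,0,0],[-0.87,-0.7,0,0,0,0],[-0.87,-0.7,0,0,0,0],[-0.87,-0.7,0,0,0,0],[-0.87,-0.7,0,0,0,0],[-0.87,-0.7,0,0,0,0],[-0.87,-0.7,0,0,0,0],[-0.87,-0.7,0,0,0,0],[-0.87,-0.7,0,0,0,0],[-0.87,-0.7,0,0,0,0],[-0.87,-0.7,0,0,0,0],[-0.87,-0.7,0,0,0,0],[-0.87,-0.7,0,0,0,0],[-0.87,-0.7,0,0,0,0],[-0.87,-0.7,0,0,0,0],[-0.5,-0.4,0,0,0,0],[0,0,0,0,0,-0.9],[0,0,0,0,0,-0.9]]' -1
python3 -m handwheel '[[0,0,0,0,0,-1],[0,0,0,0,0,-1],[0,0,0,0,0,-0.9],[0,0,0,0,0,0],[0,0,0,0,0,0]]'
python3 - <<'E'
from h import *
o=get_obs();print(o["time"],o["tcp_pos"],Rq(o["eef_rot"]).as_matrix().round(3).tolist())
p,d,K,T=look("wrist","w1")
X=cloud(d,K,T);print("range",d[d>0].min(),np.percentile(d[d>0],[5,50,95]))
print(np.percentile(X[...,2][d>0],[1,50,99]))
E
```

```text
time: 2.1
tcp_pos: [614.1, -80.7, 403.7]
eef_rot: [-0.001, 0.096, 0.995, -0.0]
contact_force: [-0.2, 1.4, 1.0]
opening: 85.5
gripper_force: 0.0
time: 2.6
tcp_pos: [614.0, -79.3, 404.3]
eef_rot: [-0.0, -0.076, 0.997, 0.0]
contact_force: [0.3, 0.2, -0.7]
opening: 85.3
gripper_force: 0.0
2.6 [613.95824508 -79.32395658 404.31718811] [[-0.988, -0.151, -0.001], [-0.151, 0.988, 0.0], [0.001, 0.0, -1.0]]
range 74.87013 [ 93.47326126 363.5476532  454.84951172]
[ -0.94934555   1.17709085 311.25983843]
```

View pics/w1.png

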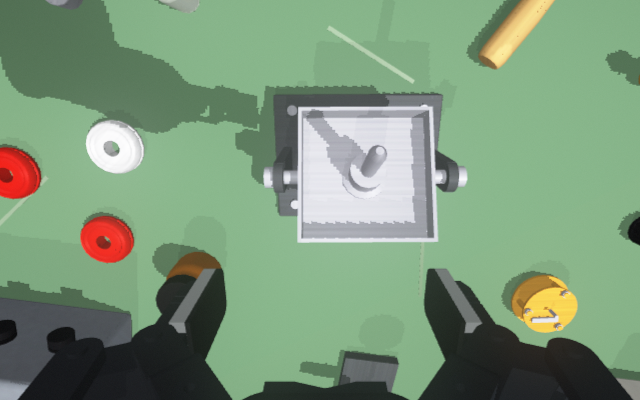

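The wrist view shows the open bin with the post tip at (378,151) and foot at (364,183). The capsule is at (114,147), red rings at (12,172) and (107,239), fingertips at (215,270) and (435,270). Next I fit the floor plane and the post circle, and locate the capsule and fingertips.

```bash
cat > fitpost.py <<'E'
from h import *
from scipy.optimize import least_squares
def fitpost(p,d,K,T,box,fix=None):
    X=cloud(d,K,T);u0,v0,u1,v1=box
    W=X[v0:v1,u0:u1].reshape(-1,3);W=W[(d[v0:v1,u0:u1].ravel()>0)&(W[:,2]>40)]
    rng=np.random.default_rng(0);best=0
    for _ in range(500):
        a=W[rng.choice(len(W),3,False)];n=np.cross(a[1]-a[0],a[2]-a[0])
        if np.linalg.norm(n)<200: continue
        n/=np.linalg.norm(n);n*=np.sign(n[2])
        if n[2]<.6: continue
        m=abs((W-a[0])@n)<1.5
        if m.sum()>best: best=m.sum();B=m
    for _ in range(3):
        c=W[B].mean(0);n=np.linalg.svd(W[B]-c)[2][2];n*=np.sign(n[2]);B=abs((W-c)@n)<2
    s=(W-c)@n
    ey=np.cross(n,[0,0,1.]);ey/=np.linalg.norm(ey)
    if ey[1]<0: ey=-ey
    ex=np.cross(ey,n);res={}
    uv=np.c_[(W-c)@ex,(W-c)@ey]
    out=[]
    for lo,hi,r in((4,27,14),(33,52,6),(52,76,6)):
        g=(s>lo)&(s<hi)&(np.hypot(*uv.T)<35);q=uv[g]
        if g.sum()<8: continue
        f=least_squares(lambda z:np.hypot(q[:,0]-z[0],q[:,1]-z[1])-r,np.median(q,0),loss="soft_l1")
        out.append((lo,hi,g.sum(),c+ex*f.x[0]+ey*f.x[1],np.sqrt(np.mean(f.fun**2))))
    return n,ey,c,out,s.max(),B.sum()
E
python3 - <<'E'
from fitpost import *
f=np.load("pics/w1.npz");p,d,K,T=[f[k] for k in"pdKT"]
n,ey,c,out,smax,N=fitpost(p,d,K,T,(270,95,465,245))
print("n",n.round(4),"tilt",np.arccos(n[2]),"lean az",np.degrees(np.arctan2(n[1],n[0])),"ey",ey.round(3),N,"tip s",smax)
for o in out: print(o[:3],"floor pt",o[3].round(2),"rms",o[4].round(2),"tip",(o[3]+n*88).round(1))
X=cloud(d,K,T)
hsv=cv2.cvtColor(p,cv2.COLOR_RGB2HSV)
w=X[110:185,75:155].reshape(-1,3);g=(w[:,2]>10)&(w[:,2]<22);q=w[g]
(cx,cy),r=cv2.minEnclosingCircle(q[:,:2].astype(np.float32));print("capsule",cx,cy,r,np.median(q[:,2]),q[:,2].max())
# fingertips in tool frame
To=np.linalg.inv(calibration("wrist")["hand_eye"]);he=calibration("wrist")["hand_eye"]
C=cloud(d,K,he)
for b in((165,255,235,330),(420,255,490,330)):
    q=C[b[1]:b[3],b[0]:b[2]].reshape(-1,3);dd=d[b[1]:b[3],b[0]:b[2]].ravel();q=q[(dd>0)&(q[:,2]<200)]
    print("finger tool",np.percentile(q,[0,1,99,100],axis=0).round(1).tolist())
E
```

```text
n [-0.419  -0.066   0.9056] tilt 0.438073854490902 lean az -171.0551467045822 ey [-0.155  0.988  0.   ] 13122 tip s 89.15356677759705
(4, 27, np.int64(413)) floor pt [602.81 -47.81  85.99] rms 1.68 tip [565.9 -53.6 165.7]
(33, 52, np.int64(89)) floor pt [610.93 -52.19  89.43] rms 1.79 tip [574.1 -58.  169.1]
(52, 76, np.int64(150)) floor pt [610.97 -51.69  89.49] rms 1.95 tip [574.1 -57.5 169.2]
capsule 628.7281494140625 -298.6692199707031 28.154226303100586 15.922061185807877 19.089571129397257
finger tool [[-10.9, -56.4, 117.3], [-9.3, -55.7, 118.7], [12.4, -42.3, 158.4], [13.3, -42.1, 159.9]]
finger tool [[-10.6, 41.9, 115.6], [-9.4, 42.3, 118.3], [12.5, 55.9, 158.3], [14.1, 56.7, 159.9]]
```

Run:
```python
from h import *
f=np.load("pics/w1.npz");p,d,K,T=[f[k] for k in"pdKT"]
n=np.array([-.419,-.066,.9056]);n/=np.linalg.norm(n)
c=cv2.resize(p[95:245,265:470][:,:,::-1],None,fx=3.9,fy=3.9,interpolation=cv2.INTER_NEAREST);cv2.imwrite("pics/w1c.png",c)
X=cloud(d,K,T);F=np.array([603,-48,86.])
s=(X-F)@n
for v in range(138,202,2):
    r=s[v,335:400]; idx=np.where((r>5)&(r<95))[0]
    if len(idx): print(v,335+idx.min(),335+idx.max(),"s",r[idx].min().round(0),np.median(r[idx]).round(0),r[idx].max().round(0))
```

```text
146 373 381 s 81.0 83.0 85.0
148 371 383 s 81.0 88.0 89.0
150 369 385 s 79.0 87.0 89.0
152 368 386 s 79.0 86.0 89.0
154 360 386 s 29.0 84.0 89.0
156 357 386 s 29.0 81.0 87.0
158 355 385 s 29.0 80.0 85.0
160 353 384 s 29.0 77.0 83.0
162 350 383 s 5.0 69.0 80.0
164 350 384 s 5.0 56.0 78.0
166 347 385 s 5.0 34.0 71.0
168 348 385 s 6.0 31.0 66.0
170 347 385 s 5.0 31.0 58.0
172 347 385 s 5.0 30.0 51.0
174 347 385 s 6.0 30.0 43.0
176 346 384 s 5.0 30.0 36.0
178 347 383 s 5.0 30.0 32.0
180 346 382 s 5.0 30.0 31.0
182 345 381 s 5.0 30.0 31.0
184 350 379 s 6.0 29.0 32.0
186 350 378 s 5.0 29.0 31.0
188 348 377 s 5.0 21.0 29.0
190 354 379 s 5.0 11.0 18.0
192 353 372 s 5.0 5.0 7.0
194 354 375 s 5.0 5.0 6.0
```

View pics/w1c.png

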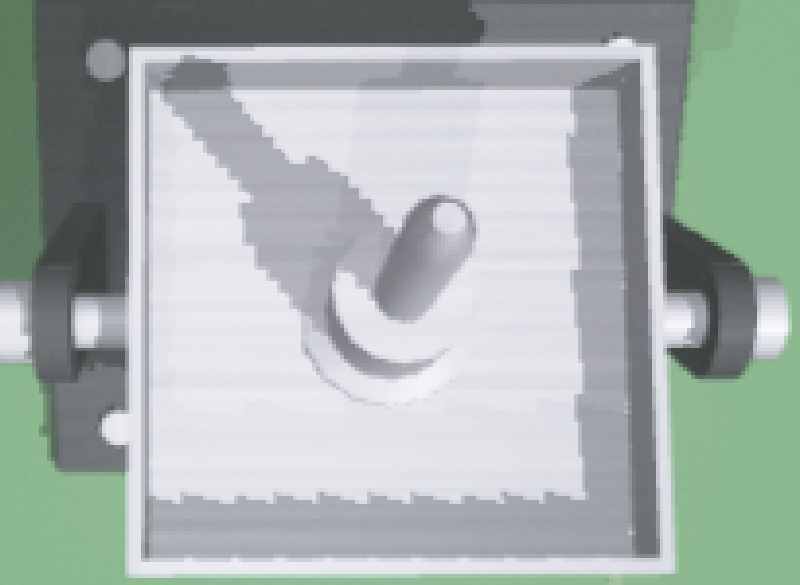

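Run:
```python
from h import *
f=np.load("pics/w1.npz");p,d,K,T=[f[k] for k in"pdKT"]
n=np.array([-.419,-.066,.9056]);n/=np.linalg.norm(n)
t=ray([(380.1,150.4)],164.7,K,T)[0];s=ray([(366.5,171.1)],112.2,K,T)[0]
print("tip",t,"seat",s,"tip-58n",t-58*n,"dir",(t-s)/np.linalg.norm(t-s),np.linalg.norm(t-s))
X=cloud(d,K,T);print("tip depth",X[149:152,379:382].reshape(-1,3).mean(0),"seatpts",X[180:184,362:368].reshape(-1,3).mean(0))
# top & scene projection of this tip/seat
for nm in("top","scene"):
    c=calibration(nm);P=np.linalg.inv(c["pose"]);
    for q in(t,t-58*n):
        a=c["camera_matrix"]@(P[:3,:3]@q+P[:3,3]);print(nm,a[:2]/a[2])
# pivot-axis pins mid
print("pins",ray([((-0+35)/3.9+265,320/3.9+95),(775/3.9+265,320/3.9+95)],85,K,T))
# rim corners outer (18mm wall): average of 4 ray/plane
r=np.array([[129,47],[655,45],[675,573],[129,575]])/3.9+[265,95]
F=t-88*n; D=pts(r,[1]*4,K,T)-T[:3,3]; k=((F+18*n-T[:3,3])@n)/(D@n)
Q=T[:3,3]+D*k[:,None];print("rim",Q.round(1).tolist(),"centre floor",Q.mean(0)-18*n,"F",F)
```

```text
tip [565.36482033 -52.73613401 164.7       ] seat [591.06024502 -50.10006977 112.2       ] tip-58n [589.66647574 -48.90818829 112.17594479] dir [-0.4391608  -0.045053    0.89727811] 58.51028699883239
tip depth [565.09554091 -52.89057376 164.94509384] seatpts [595.549199   -52.44688504 127.46154463]
top [338.70656481 199.63459985]
top [336.46638232 191.88702434]
scene [307.58719121 174.28247667]
scene [301.75646577 194.26162171]
pins [[ 614.18764557 -122.89545827   85.        ]
 [ 589.87111159   37.29300232   85.        ]]
rim [[554.2, -110.3, 78.0], [537.2, -1.0, 78.1], [635.8, 14.1, 124.9], [652.8, -94.4, 124.8]] centre floor [602.53171818 -46.71433802  85.16060171] F [602.2362975  -46.92821636  85.00833002]
```

Consistent results: tip (565.4,-52.7,164.7), seat about (590,-49,112), tilt 0.438, and the tool yaw already matches the bin. Next is the capsule.

```bash
cat > plan.py <<'E'
from h import *
n=np.array([-.4194,-.0644,.9056]);n/=np.linalg.norm(n);SEAT=np.array([590.,-49.2,112.2])
def to(target):
    "units (40 mm) along tool axes from the measured pose to a world TCP target"
    o=get_obs();M=Rq(o["eef_rot"]).as_matrix()
    print("t",round(o["time"],2),"tcp",o["tcp_pos"].round(1),"F",o["contact_force"].round(1),"op",round(o["opening"],1))
    print("x",M[:,0].round(3),"z",M[:,2].round(4),"-> units",(M.T@(np.array(target)-o["tcp_pos"])/40).round(3))
def part(box,zlo,zhi,name,rad):
    "min-enclosing circle of blob at heights in wrist view"
    p,d,K,T=look("wrist",name);X=cloud(d,K,T);g=(d>0)&(X[...,2]>zlo)&(X[...,2]<zhi)&(np.hypot(X[...,0]-box[0],X[...,1]-box[1])<rad)
    k,l,s,c=cv2.connectedComponentsWithStats(g.astype(np.uint8));i=1+np.argmax(s[1:,4]);q=X[l==i]
    (x,y),r=cv2.minEnclosingCircle(q[:,:2].astype(np.float32));print("part",round(x,1),round(y,1),"r",round(r,1),"z",np.median(q[:,2]).round(1),"px",c[i],len(q))
    return x,y
E
python3 -m handwheel '[[0.08,-0.91,0,0,0,0],[0.08,-0.91,0,0,0,0],[0.08,-0.91,0,0,0,0],[0.08,-0.91,0,0,0,0],[0.08,-0.91,0,0,0,0],[0.07,-0.92,0,0,0,0],[0,0,0.9,0,0,0],[0,0,0.9,0,0,0],[0,0,0.8,0,0,0],[0,0,0,0,0,0],[0,0,0,0,0,0]]' -1
python3 - <<'E'
from plan import *
x,y=part((628.7,-298.7),8,24,"w2",40)
to((x,y,171))
E
```

```text
time: 3.75
tcp_pos: [629.4, -298.2, 300.9]
eef_rot: [-0.0, -0.077, 0.997, -0.0]
contact_force: [-0.3, 0.0, 1.2]
opening: 85.6
gripper_force: 0.0
part 628.3 -299.4 r 27.8 z 16.0 px [323.44778214 192.31527232] 3562
t 3.8 tcp [ 629.9 -298.4  302.5] F [0.5 0.7 0.6] op 85.5
x [-0.988 -0.153 -0.002] z [ 0.0027 -0.0014 -1.    ] -> units [ 0.052 -0.012  3.287]
```

```bash
python3 -m handwheel '[[0.04,-0.01,0.8,0,0,0],[0,0,0.8,0,0,0],[0,0,0.8,0,0,0],[0,0,0.5,0,0,0],[0,0,0.25,0,0,0],[0,0,0.11,0,0,0],[0,0,0,0,0,0],[0,0,0,0,0,0]]'
python3 -m handwheel '[[0,0,0,0,0,0],[0,0,0,0,0,0],[0,0,0,0,0,0],[0,0,0,0,0,0],[0,0,0,0,0,0],[0,0,0,0,0,0],[0,0,0,0,0,0]]' 1 30
python3 - <<'E'
from plan import *
look("wrist","w3");to((630,-298,171))
E
```

```text
time: 4.6
tcp_pos: [628.4, -299.3, 172.3]
eef_rot: [0.002, -0.077, 0.997, -0.001]
contact_force: [-0.0, 0.1, 0.5]
opening: 85.3
gripper_force: 0.0
time: 5.3
tcp_pos: [627.9, -299.2, 171.7]
eef_rot: [0.001, -0.077, 0.997, -0.0]
contact_force: [-1.9, 0.3, 5.8]
opening: 55.0
gripper_force: 31.5
t 5.35 tcp [ 627.9 -299.2  171.7] F [-0.6  0.6  6. ] op 55.1
x [-0.988 -0.153 -0.001] z [ 1.4e-03 -8.0e-04 -1.0e+00] -> units [-0.056  0.021  0.018]
```

View pics/w3.png

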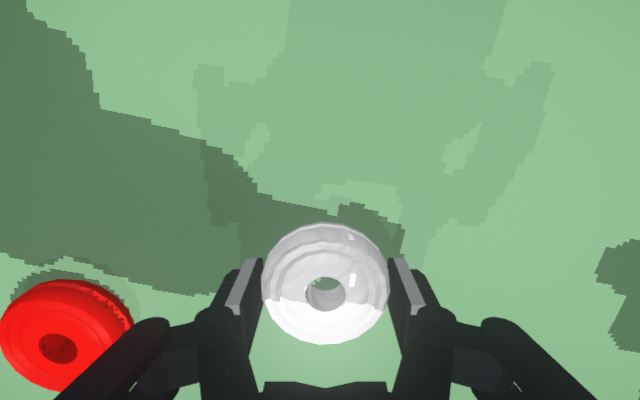

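```bash
python3 -m handwheel '[[0,0,-0.5,0,0,0],[0,0,-0.9,0,0,0],[0,0,-0.9,0,0,0],[0,0,-0.9,0,0,0],[0,0,-0.7,0,0,0],[0,0,-0.4,0,0,0],[0.38,0.9,0,0,0,0],[0.38,0.9,0,0,0,0],[0.38,0.9,0,0,0,0],[0.38,0.9,0,0,0,0],[0.38,0.9,0,0,0,0],[0.4,0.9,0,0,0,0],[0.4,0.9,0,0,0,0],[0,0,0,0,-0.9,0],[0,0,0,0,-0.9,0],[0,0,0,0,-0.9,0],[0,0,0,0,-0.95,0],[0,0,0,0,0,0],[0,0,0,0,0,0],[0,0,0,0,0,0]]' 1 50
python3 - <<'E'
from plan import *
to(SEAT+n*255)
p,d,K,T=look("wrist","w4")
he=calibration("wrist")["hand_eye"];C=cloud(d,K,he)
g=(d>0)&(abs(C[...,1])<40)&(C[...,2]<172)&(C[...,2]>145)&(abs(C[...,0])<45)
hsv=cv2.cvtColor(p,cv2.COLOR_RGB2HSV);g&=hsv[...,2]>110
q=C[g];(x,y),r=cv2.minEnclosingCircle(q[:,:2].astype(np.float32));print("held part tool",x,y,r,len(q),np.percentile(q[:,2],[5,50,95]))
print("wanted z",-n)
E
```

```text
time: 7.35
tcp_pos: [482.4, -66.5, 342.3]
eef_rot: [0.216, -0.075, 0.973, 0.017]
contact_force: [0.3, -0.7, -0.6]
opening: 54.4
gripper_force: 52.9
t 7.35 tcp [482.4 -66.5 342.3] F [ 0.3 -0.7 -0.6] op 54.4
x [-0.895 -0.139 -0.423] z [ 0.4177  0.065  -0.9062] -> units [-0.025  0.02  -0.01 ]
held part tool 8.972515106201172 -2.9284629821777344 36.79954147338867 12689 [154.35293882 155.8624923  164.27050253]
wanted z [ 0.41936748  0.06439501 -0.90552979]
```

View pics/w4.png

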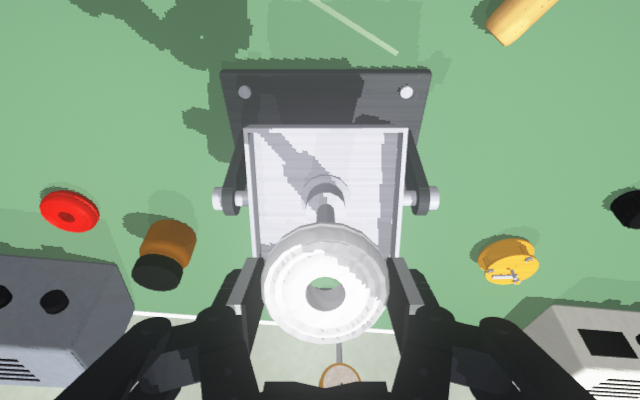

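Held capsule: the hole at (325,292) puts its centre on the tool axis, underside at tool z of about 171.5. The post at (326,210) is lined up. I'll lower it over the tip.

```bash
python3 -m handwheel '[[-0.01,0.01,0.4,0,0,0],[0,0,0.3,0,0,0],[0,0,0.1,0,0,0],[0,0,0.1,0,0,0],[0,0,0.1,0,0,0],[0,0,0.1,0,0,0],[0,0,0.1,0,0,0],[0,0,0,0,0,0],[0,0,0,0,0,0]]'
python3 - <<'E'
from plan import *
to(SEAT+n*171.5)
E
```

```text
time: 8.3
tcp_pos: [502.6, -63.0, 299.0]
eef_rot: [0.217, -0.075, 0.973, 0.017]
contact_force: [0.3, 0.3, -0.9]
opening: 54.1
gripper_force: 52.9
t 8.3 tcp [502.6 -63.  299. ] F [ 0.3  0.3 -0.9] op 54.1
x [-0.895 -0.139 -0.424] z [ 0.419   0.0651 -0.9057] -> units [-0.023  0.008  0.88 ]
```

```bash
python3 -m handwheel '[[0,0,0.2,0,0,0],[0,0,0.2,0,0,0],[0,0,0.2,0,0,0],[0,0,0.15,0,0,0],[0,0,0.06,0,0,0],[0,0,0.04,0,0,0],[0,0,0.03,0,0,0],[0,0,0,0,0,0],[0,0,0,0,0,0]]'
python3 - <<'E'
from plan import *
to(SEAT+n*171.5)
E
```

```text
time: 9.2
tcp_pos: [517.0, -60.7, 267.4]
eef_rot: [0.217, -0.075, 0.973, 0.017]
contact_force: [-2.5, 1.2, 2.3]
opening: 54.9
gripper_force: 53.2
t 9.2 tcp [517.  -60.7 267.4] F [-2.5  1.2  2.3] op 54.9
x [-0.895 -0.139 -0.424] z [ 0.419   0.0651 -0.9057] -> units [-0.025  0.006  0.01 ]
```

```bash
python3 -m handwheel '[[0,0,0.03,0,0,0],[0,0,0.03,0,0,0],[0,0,0,0,0,0],[0,0,0,0,0,0]]'
python3 - <<'E'
from plan import *
to(SEAT+n*171.5)
E
```

```text
time: 9.6
tcp_pos: [517.0, -60.5, 267.1]
eef_rot: [0.217, -0.075, 0.973, 0.016]
contact_force: [-12.7, -0.7, 20.5]
opening: 54.9
gripper_force: 55.2
t 9.6 tcp [517.  -60.5 267.1] F [-12.7  -0.7  20.5] op 54.9
x [-0.895 -0.139 -0.425] z [ 0.4197  0.0646 -0.9054] -> units [-0.029  0.003  0.004]
```

Seated: 24 N at exactly the predicted depth. I'll release and back out.

```bash
python3 -m handwheel '[[0,0,0,0,0,0],[0,0,0,0,0,0],[0,0,0,0,0,0],[0,0,0,0,0,0],[0,0,-0.3,0,0,0],[0,0,-0.7,0,0,0],[0,0,-0.9,0,0,0],[0,0,-0.7,0,0,0],[0,0,0,0,0,0],[0,0,0,0,0,0]]' -1 50
python3 - <<'E'
from plan import *
p,d,K,T=look("wrist","w5")
X=cloud(d,K,T);s=(X-SEAT)@n;e=X-SEAT-s[...,None]*n
r=np.linalg.norm(e,axis=-1);g=(d>0)&(s>10)&(s<22)&(r<45)
ey=np.array([-.1516,.988,0]);ex=np.cross(ey,n)
q=np.c_[(X[g]-SEAT)@ex,(X[g]-SEAT)@ey];(x,y),rr=cv2.minEnclosingCircle(q.astype(np.float32));print("capsule in seat",x,y,rr,"top s",np.percentile(s[g],[10,50,80,90]))
to((489,-341,300))
E
```

```text
time: 10.6
tcp_pos: [474.5, -67.4, 359.9]
eef_rot: [0.217, -0.075, 0.973, 0.016]
contact_force: [-0.1, 0.1, -0.1]
opening: 85.3
gripper_force: 0.0
capsule in seat -0.4060063660144806 -0.32152342796325684 27.880279541015625 top s [14.57464295 16.17535979 16.92627261 17.28655034]
t 10.65 tcp [474.5 -67.3 359. ] F [-0.4  0.  -0.8] op 85.3
x [-0.895 -0.139 -0.424] z [ 0.4189  0.065  -0.9057] -> units [ 1.254 -6.816  1.044]
```

View pics/w5.png

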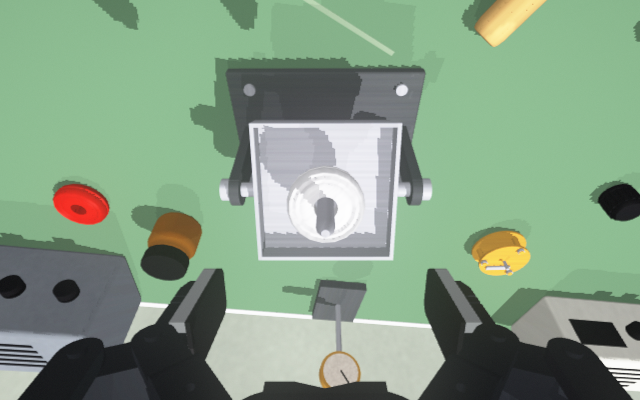

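The capsule is home on the pedestal at (326,204), top at s=16, offset under 0.5 mm. Next the sleeve.

```bash
python3 -m handwheel '[[0,0,0,0,0.9,0],[0,0,0,0,0.9,0],[0,0,0,0,0.9,0],[0,0,0,0,0.95,0],[0.08,-0.6,0,0,0,0],[0.08,-0.9,0,0,0,0],[0.08,-0.9,0,0,0,0],[0.08,-0.9,0,0,0,0],[0.09,-0.9,0,0,0,0],[0.09,-0.9,0,0,0,0],[0.09,-0.9,0,0,0,0],[0.09,-0.82,0,0,0,0],[0,0,0.8,0,0,0],[0,0,0.68,0,0,0],[0,0,0,0,0,0],[0,0,0,0,0,0]]' -1
python3 - <<'E'
from plan import *
x,y=part((489,-341),8,26,"w6",30)
to((x,y,176))
E
```

```text
time: 12.25
tcp_pos: [490.1, -340.7, 298.8]
eef_rot: [-0.001, -0.077, 0.997, 0.001]
contact_force: [0.1, 0.1, 1.0]
opening: 85.5
gripper_force: 0.0
part 488.7 -342.7 r 15.0 z 18.4 px [321.68145161 194.85383065] 992
t 12.3 tcp [ 490.5 -340.9  300.1] F [-0.3 -0.3  0.2] op 85.7
x [-0.988 -0.154 -0.   ] z [ 3.e-04 -1.e-04 -1.e+00] -> units [ 0.051 -0.037  3.102]
```

```bash
python3 -m handwheel '[[0.04,-0.04,0.8,0,0,0],[0,0,0.8,0,0,0],[0,0,0.8,0,0,0],[0,0,0.4,0,0,0],[0,0,0.2,0,0,0],[0,0,0.08,0,0,0],[0,0,0,0,0,0]]'
python3 -m handwheel '[[0,0,0,0,0,0],[0,0,0,0,0,0],[0,0,0,0,0,0],[0,0,0,0,0,0],[0,0,0,0,0,0],[0,0,0,0,0,0],[0,0,0,0,0,0],[0,0,0,0,0,0],[0,0,0,0,0,0]]' 1 40
python3 - <<'E'
from plan import *
to(SEAT+n*(255+16+4.5))
E
```

```text
time: 13.0
tcp_pos: [489.1, -343.1, 177.8]
eef_rot: [0.001, -0.077, 0.997, -0.001]
contact_force: [0.2, 0.2, 0.6]
opening: 85.4
gripper_force: 0.0
time: 13.9
tcp_pos: [488.6, -342.9, 177.5]
eef_rot: [0.0, -0.077, 0.997, -0.0]
contact_force: [-1.5, 1.9, 5.5]
opening: 28.6
gripper_force: 39.2
t 13.9 tcp [ 488.6 -342.9  177.5] F [-1.5  1.9  5.5] op 28.6
x [-0.988 -0.154 -0.   ] z [ 5.e-04 -5.e-04 -1.e+00] -> units [-0.714  6.869 -4.607]
```

```bash
python3 -m handwheel '[[0,0,-0.5,0,0,0],[0,0,-0.9,0,0,0],[0,0,-0.9,0,0,0],[0,0,-0.9,0,0,0],[0,0,-0.94,0,0,0],[-0.11,0.75,0,0,0,0],[-0.11,0.9,0,0,0,0],[-0.11,0.9,0,0,0,0],[-0.12,0.9,0,0,0,0],[-0.12,0.9,0,0,0,0],[-0.12,0.9,0,0,0,0],[-0.12,0.9,0,0,0,0],[-0.12,0.72,0,0,0,0],[0,0,0,0,-0.9,0],[0,0,0,0,-0.9,0],[0,0,0,0,-0.9,0],[0,0,0,0,-0.95,0],[0,0,0,0,0,0],[0,0,0,0,0,0],[0,0,0,0,0,0]]' 1 50
python3 - <<'E'
from plan import *
to(SEAT+n*255)
p,d,K,T=look("wrist","w7")
he=calibration("wrist")["hand_eye"];C=cloud(d,K,he)
g=(d>0)&(abs(C[...,1])<13.5)&(C[...,2]<164)&(C[...,2]>150)&(abs(C[...,0])<25)
q=C[g];print(len(q),"x",np.percentile(q[:,0],[1,99]),"z",np.percentile(q[:,2],[5,50,95]))
(x,y),r=cv2.minEnclosingCircle(q[:,:2].astype(np.float32));print("held",x,y,r)
E
```

```text
time: 15.9
tcp_pos: [483.3, -65.6, 342.3]
eef_rot: [0.216, -0.075, 0.973, 0.017]
contact_force: [0.4, -0.1, -0.5]
opening: 27.9
gripper_force: 49.4
t 15.9 tcp [483.3 -65.6 342.3] F [ 0.4 -0.1 -0.5] op 27.9
x [-0.895 -0.139 -0.423] z [ 0.4177  0.065  -0.9063] -> units [-0.004  0.    -0.02 ]
2679 x [-13.8676004   14.37310124] z [158.00048145 159.03696666 162.82237767]
held -0.3368363380432129 0.08087346702814102 15.427789688110352
```

```bash
python3 -m handwheel '[[0,0,0.35,0,0,0],[0,0,0.15,0,0,0],[0,0,0.1,0,0,0],[0,0,0.1,0,0,0],[0,0,0.1,0,0,0],[0,0,0.1,0,0,0],[0,0,0.1,0,0,0],[0,0,0.15,0,0,0],[0,0,0.15,0,0,0],[0,0,0.1,0,0,0],[0,0,0,0,0,0],[0,0,0,0,0,0]]'
python3 - <<'E'
from plan import *
to(SEAT+n*193)
E
```

```text
time: 17.15
tcp_pos: [506.5, -61.9, 291.5]
eef_rot: [0.216, -0.075, 0.973, 0.017]
contact_force: [0.0, -0.3, -0.7]
opening: 27.9
gripper_force: 49.4
t 17.15 tcp [506.5 -61.9 291.5] F [ 0.  -0.3 -0.7] op 27.9
x [-0.895 -0.139 -0.424] z [ 0.4189  0.0652 -0.9057] -> units [-0.011 -0.003  0.131]
```

```bash
python3 -m handwheel '[[0,0,0.05,0,0,0],[0,0,0.04,0,0,0],[0,0,0.03,0,0,0],[0,0,0.02,0,0,0],[0,0,0.02,0,0,0],[0,0,0,0,0,0],[0,0,0,0,0,0]]'
python3 - <<'E'
from plan import *
to(SEAT+n*193)
E
```

```text
time: 17.85
tcp_pos: [508.5, -61.6, 287.2]
eef_rot: [0.217, -0.075, 0.973, 0.016]
contact_force: [-7.1, -0.8, 11.1]
opening: 27.8
gripper_force: 50.7
t 17.85 tcp [508.5 -61.6 287.2] F [-7.1 -0.8 11.1] op 27.8
x [-0.895 -0.139 -0.425] z [ 0.4198  0.0647 -0.9053] -> units [-0.011 -0.004  0.011]
```

```bash
python3 -m handwheel '[[0,0,0.03,0,0,0],[0,0,0,0,0,0],[0,0,0,0,0,0]]'
python3 -m handwheel '[[0,0,0,0,0,0],[0,0,0,0,0,0],[0,0,0,0,0,0],[0,0,0,0,0,0],[0,0,0,0,0,0],[0,0,-0.3,0,0,0],[0,0,-0.7,0,0,0],[0,0,-0.9,0,0,0],[0,0,-0.3,0,0,0],[0,0,0,0,0,0],[0,0,0,0,0,0]]' -1 50
cat >> plan.py <<'E'
def stack(name,lo,hi,rad):
    p,d,K,T=look("wrist",name);X=cloud(d,K,T);s=(X-SEAT)@n
    ey=np.array([-.1516,.988,0]);ex=np.cross(ey,n);U=np.stack([(X-SEAT)@ex,(X-SEAT)@ey],-1);r=np.linalg.norm(U,axis=-1)
    g=(d>0)&(s>lo)&(s<hi)&(r<rad);(x,y),rr=cv2.minEnclosingCircle(U[g].astype(np.float32))
    h=g&(r>8.5);print("on post: x,y",round(x,1),round(y,1),"r",round(rr,1),"top s",np.percentile(s[h],[10,50,90]).round(1),h.sum())
E
python3 - <<'E'
from plan import *
stack("w8",28,39,22);to((490,329,300))
E
```

```text
time: 18.15
tcp_pos: [508.5, -61.5, 287.0]
eef_rot: [0.217, -0.075, 0.973, 0.016]
contact_force: [-12.5, -0.2, 21.5]
opening: 28.1
gripper_force: 51.6
time: 19.25
tcp_pos: [472.6, -67.2, 364.2]
eef_rot: [0.216, -0.075, 0.973, 0.017]
contact_force: [-0.6, -0.2, -0.5]
opening: 85.4
gripper_force: 0.0
on post: x,y -0.1 0.2 r 15.1 top s [33.2 34.7 35.6] 992
t 19.3 tcp [472.7 -67.1 363.7] F [ 0.6  0.1 -0.6] op 85.2
x [-0.895 -0.139 -0.423] z [ 0.4177  0.0654 -0.9062] -> units [-1.092  9.719  2.271]
```

```bash
python3 -m handwheel '[[0,0,0,0,0.9,0],[0,0,0,0,0.9,0],[0,0,0,0,0.9,0],[0,0,0,0,0.95,0],[-0.17,0.7,0,0,0,0],[-0.17,0.91,0,0,0,0],[-0.18,0.91,0,0,0,0],[-0.18,0.91,0,0,0,0],[-0.18,0.91,0,0,0,0],[-0.18,0.91,0,0,0,0],[-0.18,0.91,0,0,0,0],[-0.18,0.91,0,0,0,0],[-0.18,0.91,0,0,0,0],[-0.18,0.91,0,0,0,0],[-0.18,0.83,0,0,0,0],[0,0,0.8,0,0,0],[0,0,0.8,0,0,0],[0,0,0,0,0,0],[0,0,0,0,0,0]]' -1
python3 - <<'E'
from plan import *
x,y=part((490,329),5,20,"w9",32)
to((x,y,173.5))
E
```

```text
time: 21.2
tcp_pos: [490.5, 329.2, 299.2]
eef_rot: [-0.001, -0.077, 0.997, -0.001]
contact_force: [0.4, 0.0, 0.0]
opening: 85.5
gripper_force: 0.0
part 489.0 329.1 r 21.0 z 12.6 px [325.19775166 193.01788452] 1957
t 21.25 tcp [491.  329.3 300.6] F [ 0.4 -0.5  1.2] op 85.1
x [-0.988 -0.153 -0.   ] z [ 3.e-04  2.e-04 -1.e+00] -> units [0.051 0.    3.178]
```

```bash
python3 -m handwheel '[[0.04,0,0.8,0,0,0],[0,0,0.8,0,0,0],[0,0,0.8,0,0,0],[0,0,0.5,0,0,0],[0,0,0.2,0,0,0],[0,0,0.1,0,0,0],[0,0,0,0,0,0]]'
python3 -m handwheel '[[0,0,0,0,0,0],[0,0,0,0,0,0],[0,0,0,0,0,0],[0,0,0,0,0,0],[0,0,0,0,0,0],[0,0,0,0,0,0],[0,0,0,0,0,0],[0,0,0,0,0,0]]' 1 40
python3 - <<'E'
from plan import *
to(SEAT+n*265)
E
```

```text
time: 21.95
tcp_pos: [489.5, 329.1, 173.5]
eef_rot: [0.001, -0.077, 0.997, 0.001]
contact_force: [-0.1, -0.4, 0.2]
opening: 85.5
gripper_force: 0.0
time: 22.75
tcp_pos: [489.1, 329.0, 173.7]
eef_rot: [0.001, -0.077, 0.997, 0.0]
contact_force: [0.0, -0.4, 5.2]
opening: 40.3
gripper_force: 39.6
t 22.75 tcp [489.1 329.  173.7] F [ 0.  -0.4  5.2] op 40.3
x [-0.988 -0.154 -0.001] z [ 1.2e-03  8.0e-04 -1.0e+00] -> units [ 1.768 -9.722 -4.471]
```

```bash
python3 -m handwheel '[[0,0,-0.5,0,0,0],[0,0,-0.95,0,0,0],[0,0,-0.95,0,0,0],[0,0,-0.95,0,0,0],[0,0,-0.89,0,0,0],[0.15,-0.7,0,0,0,0],[0.15,-0.91,0,0,0,0],[0.15,-0.91,0,0,0,0],[0.15,-0.91,0,0,0,0],[0.15,-0.91,0,0,0,0],[0.15,-0.91,0,0,0,0],[0.15,-0.91,0,0,0,0],[0.15,-0.91,0,0,0,0],[0.15,-0.91,0,0,0,0],[0.16,-0.91,0,0,0,0],[0.16,-0.84,0,0,0,0],[0,0,0,0,-0.9,0],[0,0,0,0,-0.9,0],[0,0,0,0,-0.9,0],[0,0,0,0,-0.95,0]]' 1 50
python3 -m handwheel '[[0,0,0,0,0,0],[0,0,0,0,0,0],[0,0,0,0,0,0]]' >/dev/null
cat >> plan.py <<'E'
def held(name,half,zlo,zhi,rad):
    p,d,K,T=look("wrist",name);C=cloud(d,K,calibration("wrist")["hand_eye"])
    g=(d>0)&(abs(C[...,1])<half)&(C[...,2]<zhi)&(C[...,2]>zlo)&(abs(C[...,0])<rad);q=C[g]
    print("held x",np.percentile(q[:,0],[0.5,99.5]).round(1),"y mid",np.median(q[:,1]).round(1),"z",np.percentile(q[:,2],[5,50,95]).round(1),len(q))
E
python3 - <<'E'
from plan import *
to(SEAT+n*255);held("w10",18,156,169,27)
E
```

```text
time: 24.75
tcp_pos: [482.4, -66.0, 342.4]
eef_rot: [0.219, -0.075, 0.973, 0.017]
contact_force: [-0.4, 0.4, -1.3]
opening: 39.9
gripper_force: 50.6
t 25.05 tcp [483.  -66.  342.2] F [ 0.   0.1 -0.5] op 40.1
x [-0.895 -0.139 -0.423] z [ 0.4179  0.065  -0.9062] -> units [-0.013  0.009 -0.02 ]
held x [-19.6  20.7] y mid 0.1 z [160.2 161.1 166.6] 5870
```

```bash
python3 -m handwheel '[[0,0,0.4,0,0,0],[0,0,0.15,0,0,0],[0,0,0.1,0,0,0],[0,0,0.1,0,0,0],[0,0,0.1,0,0,0],[0,0,0.1,0,0,0],[0,0,0.1,0,0,0],[0,0,0.05,0,0,0],[0,0,0.03,0,0,0],[0,0,0,0,0,0],[0,0,0,0,0,0]]'
python3 - <<'E'
from plan import *
to(SEAT+n*207.3)
E
```

```text
time: 26.2
tcp_pos: [501.7, -63.1, 301.2]
eef_rot: [0.217, -0.075, 0.973, 0.017]
contact_force: [0.0, -0.1, -0.2]
opening: 39.7
gripper_force: 50.6
t 26.2 tcp [501.7 -63.1 301.2] F [ 0.  -0.1 -0.2] op 39.7
x [-0.895 -0.139 -0.424] z [ 0.4192  0.0651 -0.9056] -> units [-0.02   0.009  0.044]
```

```bash
python3 -m handwheel '[[0,0,0.03,0,0,0],[0,0,0.03,0,0,0],[0,0,0.02,0,0,0],[0,0,0.01,0,0,0],[0,0,0,0,0,0],[0,0,0,0,0,0]]'
python3 - <<'E'
from plan import *
to(SEAT+n*207.3)
E
```

```text
time: 26.8
tcp_pos: [502.3, -62.9, 299.8]
eef_rot: [0.217, -0.075, 0.973, 0.016]
contact_force: [-10.2, -0.1, 16.8]
opening: 39.6
gripper_force: 52.4
t 26.8 tcp [502.3 -62.9 299.8] F [-10.2  -0.1  16.8] op 39.6
x [-0.894 -0.139 -0.425] z [ 0.4204  0.0644 -0.9051] -> units [-0.02   0.006  0.005]
```

Seated at the predicted depth. Release, back out, check.

```bash
python3 -m handwheel '[[0,0,0,0,0,0],[0,0,0,0,0,0],[0,0,0,0,0,0],[0,0,0,0,0,0],[0,0,0,0,0,0],[0,0,-0.3,0,0,0],[0,0,-0.7,0,0,0],[0,0,-0.7,0,0,0],[0,0,0,0,0,0],[0,0,0,0,0,0]]' -1 50
python3 - <<'E'
from plan import *
stack("w11",40,51,28);to((637,298,320))
E
```

```text
time: 27.8
tcp_pos: [474.4, -67.4, 360.3]
eef_rot: [0.217, -0.075, 0.973, 0.016]
contact_force: [0.0, 0.8, -0.7]
opening: 85.5
gripper_force: 0.0
on post: x,y -0.6 -0.5 r 21.3 top s [45.8 46.8 47.6] 2906
t 27.85 tcp [474.4 -67.3 359.5] F [-0.4  0.8 -0.6] op 85.7
x [-0.895 -0.139 -0.424] z [ 0.4191  0.065  -0.9056] -> units [-4.488  8.402  3.19 ]
```

```bash
python3 -m handwheel '[[0,0,0,0,0.9,0],[0,0,0,0,0.9,0],[0,0,0,0,0.9,0],[0,0,0,0,0.95,0],[-0.35,0.6,0,0,0,0],[-0.51,0.79,0,0,0,0],[-0.51,0.79,0,0,0,0],[-0.51,0.79,0,0,0,0],[-0.51,0.79,0,0,0,0],[-0.51,0.79,0,0,0,0],[-0.51,0.79,0,0,0,0],[-0.51,0.79,0,0,0,0],[-0.51,0.79,0,0,0,0],[-0.51,0.79,0,0,0,0],[-0.48,0.69,0,0,0,0],[0,0,0.6,0,0,0],[0,0,0.65,0,0,0],[0,0,0,0,0,0],[0,0,0,0,0,0]]' -1
python3 - <<'E'
from plan import *
x,y=part((637,298),15,36,"w12",30)
to((x,y,182))
E
```

```text
time: 29.75
tcp_pos: [637.2, 298.1, 308.0]
eef_rot: [-0.001, -0.077, 0.997, -0.001]
contact_force: [1.0, -0.2, 1.0]
opening: 85.2
gripper_force: 0.0
part 635.3 297.2 r 18.3 z 28.3 px [324.57850242 193.39251208] 1656
t 29.8 tcp [637.7 298.1 309.6] F [-0.3  0.7  0.6] op 85.4
x [-0.988 -0.153 -0.   ] z [ 4.e-04  1.e-04 -1.e+00] -> units [ 0.064 -0.013  3.19 ]
```

```bash
python3 -m handwheel '[[0.05,-0.01,0.8,0,0,0],[0,0,0.8,0,0,0],[0,0,0.8,0,0,0],[0,0,0.5,0,0,0],[0,0,0.25,0,0,0],[0,0,0.11,0,0,0],[0,0,0,0,0,0]]'
python3 -m handwheel '[[0,0,0,0,0,0],[0,0,0,0,0,0],[0,0,0,0,0,0],[0,0,0,0,0,0],[0,0,0,0,0,0],[0,0,0,0,0,0],[0,0,0,0,0,0],[0,0,0,0,0,0],[0,0,0,0,0,0]]' 1 40
python3 - <<'E'
from plan import *
to(SEAT+n*260)
E
```

```text
time: 30.5
tcp_pos: [635.9, 297.5, 180.0]
eef_rot: [0.001, -0.077, 0.997, 0.0]
contact_force: [1.0, -0.3, 0.2]
opening: 85.1
gripper_force: 0.0
time: 31.4
tcp_pos: [635.7, 297.6, 180.1]
eef_rot: [0.001, -0.077, 0.997, 0.0]
contact_force: [-0.6, -0.2, 4.6]
opening: 34.7
gripper_force: 40.3
t 31.4 tcp [635.7 297.6 180.1] F [-0.6 -0.2  4.6] op 34.7
x [-0.988 -0.154 -0.002] z [ 1.5e-03  8.0e-04 -1.0e+00] -> units [ 5.212 -8.383 -4.202]
```

```bash
python3 -m handwheel '[[0,0,-0.5,0,0,0],[0,0,-0.95,0,0,0],[0,0,-0.95,0,0,0],[0,0,-0.95,0,0,0],[0,0,-0.84,0,0,0],[0.35,-0.6,0,0,0,0],[0.49,-0.78,0,0,0,0],[0.49,-0.78,0,0,0,0],[0.49,-0.78,0,0,0,0],[0.49,-0.78,0,0,0,0],[0.49,-0.78,0,0,0,0],[0.49,-0.78,0,0,0,0],[0.49,-0.78,0,0,0,0],[0.49,-0.78,0,0,0,0],[0.49,-0.78,0,0,0,0],[0.46,-0.76,0,0,0,0],[0,0,0,0,-0.9,0],[0,0,0,0,-0.9,0],[0,0,0,0,-0.9,0],[0,0,0,0,-0.95,0]]' 1 50
python3 -m handwheel '[[0,0,0,0,0,0],[0,0,0,0,0,0],[0,0,0,0,0,0]]' >/dev/null
python3 - <<'E'
from plan import *
to(SEAT+n*260);held("w13",16,148,160,24)
E
```

```text
time: 33.4
tcp_pos: [480.1, -66.0, 346.4]
eef_rot: [0.218, -0.075, 0.973, 0.017]
contact_force: [-0.4, 0.9, -1.3]
opening: 34.2
gripper_force: 49.9
t 33.7 tcp [480.8 -65.9 346.6] F [-0.1  0.2 -0.4] op 34.4
x [-0.896 -0.14  -0.423] z [ 0.4176  0.065  -0.9063] -> units [-0.015 -0.001 -0.022]
held x [-14.2  17.9] y mid -0.2 z [150.5 151.6 157.1] 4910
```

```bash
python3 -m handwheel '[[-0.01,0,0.4,0,0,0],[0,0,0.1,0,0,0],[0,0,0.08,0,0,0],[0,0,0.08,0,0,0],[0,0,0.08,0,0,0],[0,0,0.05,0,0,0],[0,0,0,0,0,0],[0,0,0,0,0,0]]'
python3 - <<'E'
from plan import *
to(SEAT+n*225.6)
E
```

```text
time: 34.55
tcp_pos: [494.1, -63.9, 318.3]
eef_rot: [0.217, -0.075, 0.973, 0.017]
contact_force: [-0.0, -0.4, -0.6]
opening: 34.5
gripper_force: 49.9
t 34.55 tcp [494.1 -63.9 318.3] F [-0.  -0.4 -0.6] op 34.5
x [-0.895 -0.139 -0.424] z [ 0.4191  0.0651 -0.9056] -> units [-0.011 -0.     0.054]
```

```bash
python3 -m handwheel '[[0,0,0.03,0,0,0],[0,0,0.03,0,0,0],[0,0,0.02,0,0,0],[0,0,0.02,0,0,0],[0,0,0,0,0,0],[0,0,0,0,0,0]]'
python3 - <<'E'
from plan import *
to(SEAT+n*225.6)
E
```

```text
time: 35.15
tcp_pos: [495.1, -63.6, 316.6]
eef_rot: [0.218, -0.075, 0.973, 0.016]
contact_force: [-9.6, -0.3, 16.7]
opening: 34.4
gripper_force: 51.9
t 35.15 tcp [495.1 -63.6 316.6] F [-9.6 -0.3 16.7] op 34.4
x [-0.894 -0.139 -0.426] z [ 0.4209  0.0643 -0.9048] -> units [-0.005 -0.003  0.005]
```

Home at the predicted depth with about 19 N. Release, back out and look.

```bash
python3 -m handwheel '[[0,0,0,0,0,0],[0,0,0,0,0,0],[0,0,0,0,0,0],[0,0,0,0,0,0],[0,0,0,0,0,0],[0,0,-0.3,0,0,0],[0,0,-0.7,0,0,0],[0,0,-0.7,0,0,0],[0,0,-0.5,0,0,0],[0,0,0,0,0,0],[0,0,0,0,0,0]]' -1 50
python3 - <<'E'
from plan import *
stack("w14",66,80,26);to((474,-67,400))
E
```

```text
time: 36.25
tcp_pos: [458.7, -69.4, 394.7]
eef_rot: [0.217, -0.075, 0.973, 0.016]
contact_force: [-0.8, 1.2, -0.7]
opening: 85.3
gripper_force: 0.0
on post: x,y -2.9 -0.2 r 18.2 top s [70.2 74.4 75.7] 1673
t 36.3 tcp [458.7 -69.4 394. ] F [ 0.5 -0.3 -0.7] op 85.2
x [-0.895 -0.139 -0.424] z [ 0.4185  0.0651 -0.9059] -> units [-0.414 -0.     0.027]
```

View pics/w14.png

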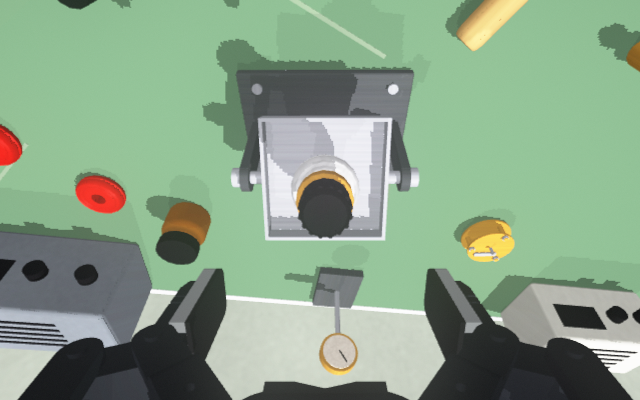

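The knob is at (326,206) on the clamp ring. Its top reads 2.9 mm downhill, so I'll check the tilt of its top face before handing in.

Run:
```python
from plan import *
def an(p,d,K,T):
    X=cloud(d,K,T);s=(X-SEAT)@n;ey=np.array([-.1516,.988,0]);ex=np.cross(ey,n)
    U=np.stack([(X-SEAT)@ex,(X-SEAT)@ey],-1);r=np.hypot(U[...,0]+2.5,U[...,1])
    g=(d>0)&(s>71)&(s<79)&(r<14);A=np.c_[U[g],np.ones(g.sum())];z=s[g];k=np.ones(len(z),bool)
    for _ in range(4): c=np.linalg.lstsq(A[k],z[k],rcond=None)[0];k=abs(A@c-z)<1.2
    print("slope x,y",c[:2].round(3),"s0",c[2].round(2),k.sum(),len(z))
    g=(d>0)&(s>72)&(s<79)&(r<25);(x,y),R_=cv2.minEnclosingCircle(U[g].astype(np.float32));print("top rim",round(x,1),round(y,1),round(R_,1))
    g=(d>0)&(s>40)&(s<49)&(np.hypot(U[...,0],U[...,1])<26);print("clamp x range",np.percentile(U[g][:,0],[1,99]).round(1))
f=np.load("pics/w14.npz");an(*[f[k] for k in"pdKT"])
an(*look("wrist","w15"))
```

```text
slope x,y [0.036 0.002] s0 75.33 1350 1415
top rim -2.9 -0.3 16.5
clamp x range [-23.    3.3]
slope x,y [ 0.039 -0.002] s0 75.3 1342 1427
top rim -2.9 -0.1 16.8
clamp x range [-22.9   3.1]
```

```bash
python3 -m handwheel '[[0,0,-0.3,0,0,0],[0,0,0,0,0,0],[0,0,0,0,0,0],[0,0,0,0,0,0],[0,0,0,0,0,0],[0,0,0,0,0,0],[0,0,0,0,0,0],[0,0,0,0,0,0],[0,0,0,0,0,0]]' >/dev/null
python3 - <<'E'
from plan import *
stack("w16",72,79,26)
p,d,K,T=look("top");X=cloud(d,K,T);w=X[180:215,325:350].reshape(-1,3);w=w[(w[:,2]<200)&(w[:,2]>165)]
print("top cam knob",np.median(w,0).round(1),"expected top centre",(SEAT+74*n).round(1))
E
```

```text
on post: x,y -2.8 0.4 r 17.0 top s [72.9 74.8 76. ] 1178
top cam knob [560.8 -52.6 178.1] expected top centre [559.  -54.  179.2]
```

Stable: the readings have not changed after one second and the top camera agrees. Handing in.

```bash
python3 -c "
from cell import *
print(close_job())"
```

```text
the job is handed in; nothing more can be done
None
```

The capsule, sleeve, clamp ring and knob are on the post in that order, pushed home and let go, and the job was handed in at about 37 s with no verdict shown; the knob sits nearest its limit, measured 2.8 mm off axis of the 4.5 mm allowed.

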